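# Load the turned rings on the carrier and hold it up

## Robot

A 6-joint arm with a two-finger parallel gripper is mounted at the origin on the work surface. World frame = base frame: x ahead of the robot, y to its left, z up, the work surface at z = 0. Lengths are in m, angles in degrees, forces in N, time in s.
With the tool pointing down it reaches from about 0.4 to 0.825 m from the base axis. Payload 7 kg.
Tool frame: the origin (TCP) lies between the finger pads; the fingertips stand 8 mm ahead of it and the grasp point (between the pads) lies 11 mm behind it (tips_ahead is the distance from the TCP to the fingertips, in m); z points along the fingers, y is the direction in which the jaws open and shut (so a half turn about z gives the same grasp; the last joint's range is limited). The gripper opens to 88 mm and grips with 3 to 60 N. Pads are 19 mm wide; open, the fingers measure 130 mm over their backs; the gripper's body (78 mm by 193 mm) begins 47 mm behind the grasp point.
Start: joints at [83.085, 20.546, 0.682, 0, -70.136, -16.507], TCP at [0.268, 0.619, 0.235] pointing down, gripper open.
Joint ranges: [-176.03, 176.03], [-82.01, 121.73], [-58.28, 71.71], [-173.87, 95.51], [-174.79, -0.11], [-173.66, 173.66]. Speed limits (degrees/s): [136.94, 136.94, 172.46, 180, 180, 180].

## Interface

Orientations are given as [roll, pitch, yaw] about the fixed x, y, z axes, in that order (R = Rz(yaw) Ry(pitch) Rx(roll)).
In Python, from plant import sense, camera, job_done, tips_ahead gives the robot as it stands. The module is installed in compiled form; this text tells all that it offers.
- The arm moves only by the tool step_arm, never from a script. Its argument "motion" is a list of rows, each a list of 3 entries, a list of its own where there are three numbers: the shift along the world's x, y, z in units of 25 cm (1.0 is 25 cm), then the turn about the world's z in units of 90 degrees (1.0 is 90 degrees), then the opening, from 0 (shut) to 1 (fully open). A call has 1 to 5 rows; each row shifts and turns the pose as measured when the row begins; what a row does not reach is not made up. A row lasts 1/8 s, in which the tool goes at most 62.5 mm and 10.7 degrees, less where a joint would pass 70% of its speed; a pose out of reach is approached as far as the arm can. A call with a number of a shift or a turn outside -1 to 1 is refused whole. A call with a gripper value outside its range is refused whole. The fingers move at their own pace and stop on an object; "force" is the grip in N (left out, the last holds). Time passes only in rows, so rows that do not move let the fingers close. It gives the time, the measured TCP pose, the force and the opening at its end, in the units of the state.
- sense(): the state, without advancing time (a new reading comes with each control period).
- camera(name): name is "scene" or "top" or "wrist"; returns a dict with "color" (384x512x3 uint8, red, green, blue), "mtx" (3x3 intrinsics, pixels), "distortion" ([k1, k2, p1, p2, k3] as OpenCV has them; the pictures are not rectified), "world_from_camera" (4x4, takes a point from camera to world coordinates). Camera axes: x right, y down, z forward; pixel columns grow to the right and rows downward; lengths in m; the calibration is good to about 2 mm. A picture is of the moment at which its call begins. There is no depth.
- job_done(): hands the job in, once; it reports no verdict.
The state is a dict: "time_s": time; "q": joint angles; "qd": joint speeds; "effort": joint torques, N m; "eef_pos": TCP position; "eef_rot": TCP orientation; "ft_force": force on the tool from outside, world axes, zero at the start; "torque": the same for the moment, N m; "grip_width": opening from 0.0 (shut) to 1.0 (fully open).
Only numpy, scipy, OpenCV 4.12 (cv2) and the standard library are available. Lean on these libraries where they do the work, as an engineer would, in place of code of your own. Each camera call takes 0.05 s, during which the arm holds its last target. There are 200 camera calls.

## Task

Thread the two turned wooden rings down the steel post of the carrier while it stands in its nest: first the wide ring, fully home on the carrier's base, then the small ring, flush on top of it. Then take the carrier by the bare top of its post, lift it with both rings straight out of the nest until its base is about 10 cm above where it stood, and keep it there, level and still: finish while holding it in the air, without letting go. Leave the bowl, the chuck, the gouge and the square blank where they are.

Things in the scene. Friction and masses are not known exactly. Their poses are not given: they have to be found in the camera images.
- carrier: Loose carrier, 0.15 to 0.27 kg: a round plywood base, 114 mm across and 12 mm thick, with a plain upright steel post in its centre, 16 mm across, standing 70 mm above the base (top 82 mm above the underside; the last 4 mm taper to 10 mm across). Origin: centre of the base's underside; z runs up along the post. Upright at the start, standing in the nest.
- post_top (a point): Centre of the top end of the carrier's post, 82 mm above the carrier's origin. With both rings home the rings reach 48 mm above the carrier's origin, so the top 34 mm of the post stay bare.
- nest: Fixed square wooden plate on the bench, 150 x 150 x 10 mm, carrying a raised round lip (120 mm inside, 134 mm outside, 6 mm high above the plate) in which the carrier's base stands with 3 mm of play all round. Origin: centre of its underside, on the bench; z up. The standing carrier's origin is 10 mm above it.
- wide_ring: Loose light-wood ring, the wider of two, about 40 g: 62 mm outside, 24 mm hole right through, 20 mm high. Lies flat on the bench. Origin: centre of its underside; z along the hole. Fully home its origin is 12 mm above the carrier's origin.
- small_ring: Loose light-wood ring, the smaller of two, about 15 g: 42 mm outside, 24 mm hole right through, 16 mm high. Lies flat on the bench. Origin: centre of its underside; z along the hole. Fully home on the wide ring its origin is 32 mm above the carrier's origin.
- bowl: Bystander: dark wooden bowl, 120 mm across, 50 mm high, mouth up. Origin: centre of its underside.
- chuck: Bystander: dark steel lathe chuck, 86 mm across, 48 mm high, four jaws on top. Origin: centre of its underside.
- gouge: Bystander: turning gouge lying on the bench, 325 mm long, up to 29 mm thick, wooden handle and steel blade. Origin: at the underside, 160 mm from the handle's end; x points along it to the blade's tip.
- blank: Bystander: square wooden turning blank, 50 x 120 x 50 mm, long along its y. Origin: centre of its underside.
Things that resemble listed ones, but are neither listed nor needed, are in the scene too. What is meant by the carrier is not green or yellow, and is the smaller of those in its own colour.

How it is judged:
By the outcome, as a careful person would: the job done as asked, in the order asked, and still so for the second after the job is handed in, while the arm keeps its last pose, push and grip.
It also fails if it takes over 58 s, if anything falls off the work surface, if the arm or the gripper's body presses on something with over 40 N, if the wrist force passes 120 N, or if a joint passes its speed limit or range.

## Working session

There is one attempt and no reset: what is moved stays moved. The work goes in short steps, Python scripts to look and compute and a tool call to move; the robot and the scene stay as the last step left them, time stands still between calls to the robot, and variables do not carry over. Pictures are saved under pics/ and viewed, on a budget of 10 in all, crops included, one or two more only if the job needs it, and the job is handed in when it is done.

Besides the shell and the picture viewer there is one more tool, called after "Call:" as name(argument=value, ...) on one line, values as JSON. step_arm: Moves the arm, as the interface text tells. Shifts and turns lie within -1 to 1; 1 stands for 25 cm of shift or 90 degrees of turn. Its arguments: {"type":"object","properties":{"motion":{"type":"array","items":{"type":"array"}},"force":{"type":"number"}},"required":["motion"]}

```bash
mkdir -p pics; cat > h.py <<'E'
import cv2, numpy as np
from plant import sense, camera, job_done, tips_ahead
def ray(c,uv):
    p=cv2.undistortPoints(np.array([[uv]],float),c["mtx"],np.array(c["distortion"]))[0,0]
    T=np.array(c["world_from_camera"]); return T[:3,3],T[:3,:3]@np.array([p[0],p[1],1.])
def at_z(c,uv,z):
    o,d=ray(c,uv); return o+d*(z-o[2])/d[2]
def proj(c,P):
    T=np.linalg.inv(np.array(c["world_from_camera"]))
    r,_=cv2.Rodrigues(T[:3,:3])
    return cv2.projectPoints(np.array(P,float).reshape(-1,1,3),r,T[:3,3],np.array(c["mtx"]),np.array(c["distortion"]))[0][:,0]
def save(c,n,box=None,s=1):
    im=c["color"][:,:,::-1]
    if box: im=im[box[1]:box[3],box[0]:box[2]]
    cv2.imwrite("pics/"+n,cv2.resize(im,None,fx=s,fy=s,interpolation=cv2.INTER_CUBIC))
E
python3 - <<'E'
from h import *
import pickle
print(sense(),tips_ahead() if callable(tips_ahead) else tips_ahead)
D={}
for n in ["top","scene"]:
    c=D[n]=camera(n); save(c,n+"0.png",s=1.5); print(n,np.round(c["world_from_camera"],3).tolist(),np.round(c["mtx"],1).tolist(),c["distortion"])
pickle.dump(D,open("d0.pkl","wb"))
E
```

```text
{'time_s': 0.0, 'q': array([ 8.30834813e+01,  2.05895747e+01,  6.34236248e-01, -2.03412156e-02,
       -7.01326540e+01, -1.65072730e+01]), 'qd': array([ 0.01701485,  0.00325131, -0.00099341, -0.00902836, -0.05853412,
        0.00928968]), 'effort': array([-1.12793503e-03, -5.82697105e+01,  2.93045944e+01,  6.99684396e+00,
        6.78032055e-03, -1.68340212e-04]), 'eef_pos': array([0.26816381, 0.61895011, 0.23364646]), 'eef_rot': array([ 1.79910201e+02, -6.67036406e-03, -2.34307140e+01]), 'ft_force': array([ 0.02499853, -0.46322457,  0.38490917]), 'torque': array([ 0.00390079,  0.00145182, -0.02000946]), 'grip_width': 1.0015882522626276} 0.008
top [[0.01, -0.994, 0.108, 0.384], [-1.0, -0.011, -0.008, 0.084], [0.009, -0.108, -0.994, 1.543], [0.0, 0.0, 0.0, 1.0]] [[434.9, 0.0, 257.3], [0.0, 434.9, 186.6], [0.0, 0.0, 1.0]] [-0.05015717  0.          0.          0.          0.        ]
scene [[0.758, 0.541, -0.364, 0.939], [0.652, -0.614, 0.445, -0.363], [0.017, -0.575, -0.818, 0.929], [0.0, 0.0, 0.0, 1.0]] [[352.5, 0.0, 255.0], [0.0, 352.5, 194.9], [0.0, 0.0, 1.0]] [-0.03827536  0.          0.          0.          0.        ]
```

View pics/top0.png

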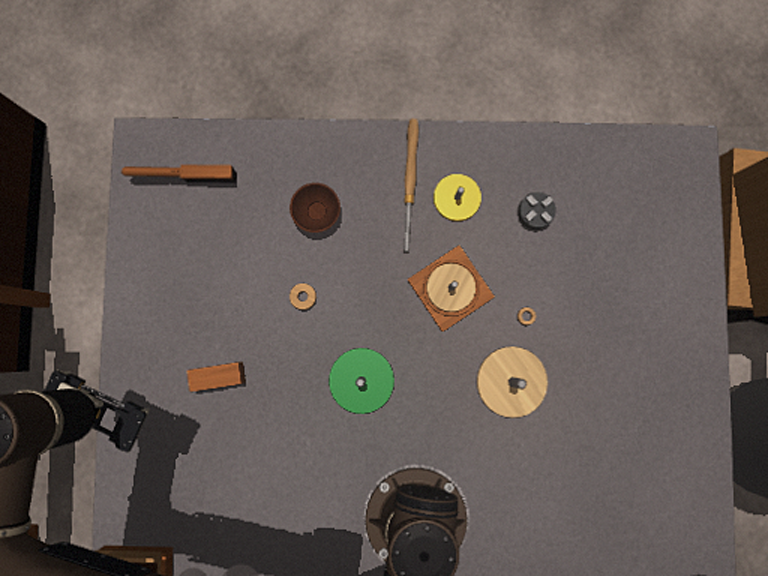

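View pics/scene0.png

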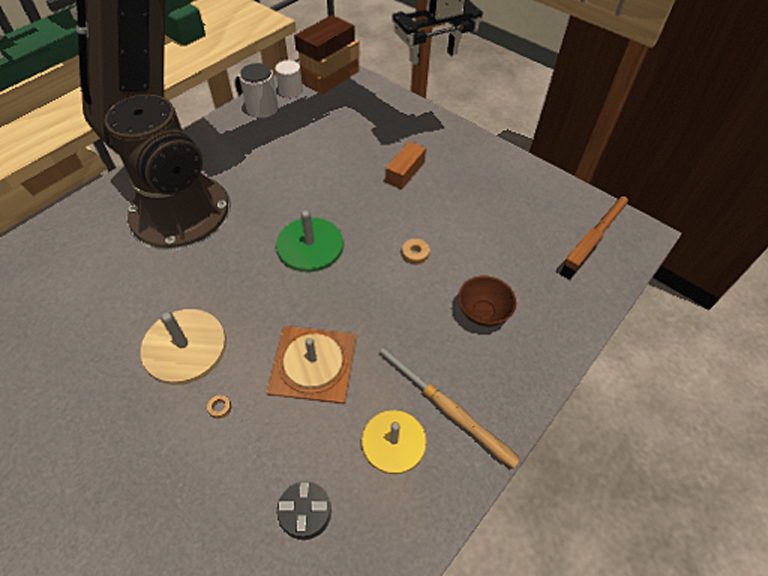

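The top picture shows four carrier look-alikes: green (361,381), yellow (458,197), large plain wood (512,382), and small plain wood in the square nest (452,288). The description picks the last one, the smaller of the wood-coloured pair. The wide ring is at (303,296), the small ring at (527,316). All pixels are in the 1.5x picture. Next I measure and take one close crop.

```bash
cat > m.py <<'E'
from h import *
from scipy.optimize import least_squares
t=np.linspace(0,2*np.pi,60,endpoint=False)
def circ(x,y,z,r): return np.c_[x+r*np.cos(t),y+r*np.sin(t),np.full(60,z)]
def hullc(c,x,y,z0,z1,r):
    h=cv2.convexHull(proj(c,np.r_[circ(x,y,z0,r),circ(x,y,z1,r)]).astype(np.float32)); m=cv2.moments(h)
    return np.array([m['m10']/m['m00'],m['m01']/m['m00']]),m['m00']
def blob(c,uv,rad,lo=(5,60,90),hi=(25,255,255)):
    hsv=cv2.cvtColor(c["color"],cv2.COLOR_RGB2HSV); m=cv2.inRange(hsv,lo,hi)
    k=np.zeros_like(m); cv2.circle(k,tuple(int(round(v)) for v in uv),rad,255,-1); m&=k
    cs,_=cv2.findContours(m,cv2.RETR_EXTERNAL,cv2.CHAIN_APPROX_NONE); k=max(cs,key=cv2.contourArea)
    f=np.zeros_like(m); cv2.drawContours(f,[cv2.convexHull(k)],-1,255,-1); M=cv2.moments(f,True)
    return np.array([M['m10']/M['m00'],M['m01']/M['m00']]),M['m00']
def fit(obs,z0,z1,r,g):  # obs: list of (camera, centroid)
    s=least_squares(lambda p:np.concatenate([hullc(c,p[0],p[1],z0,z1,r)[0]-b for c,b in obs]),g)
    return s.x,s.fun
E
python3 - <<'E'
from m import *
import pickle
D=pickle.load(open("d0.pkl","rb"))
top,sc=D["top"],D["scene"]
for n,ut,us,z0,z1,r,rad in [("wide",(303,296),(416,250),0,.02,.031,14),("small",(527,316),(219,406),0,.016,.021,11)]:
    ut=np.array(ut)/1.5;us=np.array(us)/1.5
    g=at_z(top,ut,.01)[:2]
    bt,at=blob(top,ut,rad);bs,as_=blob(sc,us,rad)
    p,f=fit([(top,bt),(sc,bs)],z0,z1,r,g)
    print(n,g,"top",fit([(top,bt)],z0,z1,r,g)[0],"scene",fit([(sc,bs)],z0,z1,r,g)[0],"both",p,f,"areas",at,hullc(top,*p,z0,z1,r)[1],as_,hullc(sc,*p,z0,z1,r)[1])
for n,c,uv in [("top",top,(452,288)),("scene",sc,(312,361))]:
    uv=np.array(uv)/1.5; g=at_z(c,uv,.022)[:2]
    for lo in [(10,60,150),(14,60,140)]:
        b,a=blob(c,uv,20 if n=="top" else 26,lo,(30,140,255)); p,_=fit([(c,b)],.01,.022,.057,g); print("base",n,b,p,a,hullc(c,*p,.01,.022,.057)[1])
a=sc["color"][195:275,170:250];b=top["color"][152:232,262:342];e=top["color"][178:218,180:220];f=top["color"][190:230,331:371]
R=lambda i:cv2.resize(i[:,:,::-1],(380,380),interpolation=cv2.INTER_CUBIC)
cv2.imwrite("pics/crop1.png",np.hstack([R(a),R(b)]))
print(proj(top,[[.6,0,.092]]))
E
```

```text
wide [0.50990731 0.26652248] top [0.51091754 0.26901371] scene [0.51009432 0.27542062] both [0.50965423 0.27189424] [-0.82343104  0.34801118 -0.75259691  0.53663936] areas 251.0 255.0854783396935 252.0 273.5665627673734
small [ 0.46820046 -0.26224548] top [ 0.46998854 -0.26070061] scene [ 0.46885973 -0.25661414] both [ 0.46917668 -0.25817952] [-0.70388076  0.22235368 -0.36794213  0.46884667] areas 118.0 121.57368774618953 207.0 211.99714595987462
base top [300.29247573 191.07160194] [ 0.53538961 -0.08033454] 824.0 827.5513302022591
base top [300.28896882 191.13069544] [ 0.53517983 -0.08032188] 834.0 827.5770856132731
base scene [207.99383803 239.61179577] [ 0.53281607 -0.07570795] 1136.0 1155.7834877617424
base scene [207.96762905 239.69466317] [ 0.53295028 -0.07594935] 1143.0 1156.2602812246187
[[278.87335233 169.53554327]]
```

View pics/crop1.png

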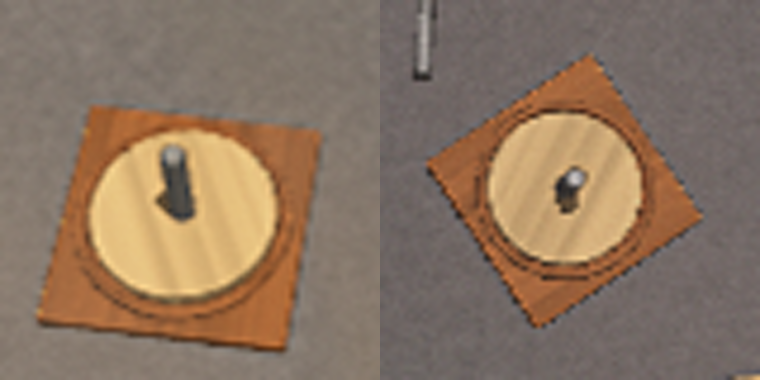

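The crop confirms the choice: a plain wood disc with a steel post, standing inside the lipped square plate. Top and scene disagree by about 5 mm in y, so I'll refine with the wrist camera above each object. Moving to the wide ring.

Call:
step_arm(motion=[[[0.138,-0.198,0],0,1],[[0.138,-0.198,0],0,1],[[0.138,-0.198,0],0,1],[[0.138,-0.198,0],0,1],[[0.138,-0.198,0],0,1]])

```text
time_s: 0.72
eef_pos: [0.4414, 0.3664, 0.2303]
eef_rot: [179.7, -0.0, -23.1]
ft_force: [0.8, 0.6, -0.2]
grip_width: 0.997
```

Call:
step_arm(motion=[[[0.138,-0.19,0],0,1],[[0.138,-0.19,0],0,1],[[0,0,0],0,1],[[0,0,0],0,1]])

```text
time_s: 1.23
eef_pos: [0.5132, 0.2639, 0.2293]
eef_rot: [179.6, 0.0, -23.4]
ft_force: [0.1, 0.9, -0.3]
grip_width: 1.001
```

```bash
python3 - <<'E'
from m import *
s=sense(); print(s["time_s"],s["eef_pos"],s["eef_rot"],s["ft_force"])
c=camera("wrist"); save(c,"w1.png",s=1.5); print(np.round(c["world_from_camera"],4).tolist(),c["mtx"].tolist())
for g in [(.510,.269),(.510,.275)]: print(proj(c,[[*g,.02]])*1.5)
# tips expected
R=cv2.Rodrigues(np.array([0,0,0.]))[0]
y=np.deg2rad(s["eef_rot"][2]); j=np.array([np.sin(y),-np.cos(y),0])
tip=s["eef_pos"]-[0,0,.008]
print("tips",proj(c,[tip+j*.044,tip-j*.044,tip])*1.5)
E
```

```text
1.225 [0.51316464 0.26391601 0.229315  ] [ 1.79554634e+02  3.95764614e-02 -2.33628674e+01] [ 0.10062469  0.94070375 -0.3423452 ]
[[-0.3965, -0.8753, -0.2768, 0.5879], [-0.918, 0.3807, 0.111, 0.2332], [0.0082, 0.2981, -0.9545, 0.3797], [0.0, 0.0, 0.0, 1.0]] [[346.1751941775716, 0.0, 258.7845155374329], [0.0, 346.1751941775716, 192.558670577809], [0.0, 0.0, 1.0]]
[[381.29760307 253.1052254 ]]
[[373.57280331 256.37779463]]
tips [[517.66201648 376.23378638]
 [259.23133932 377.20312763]
 [388.70408397 377.25823513]]
```

View pics/w1.png

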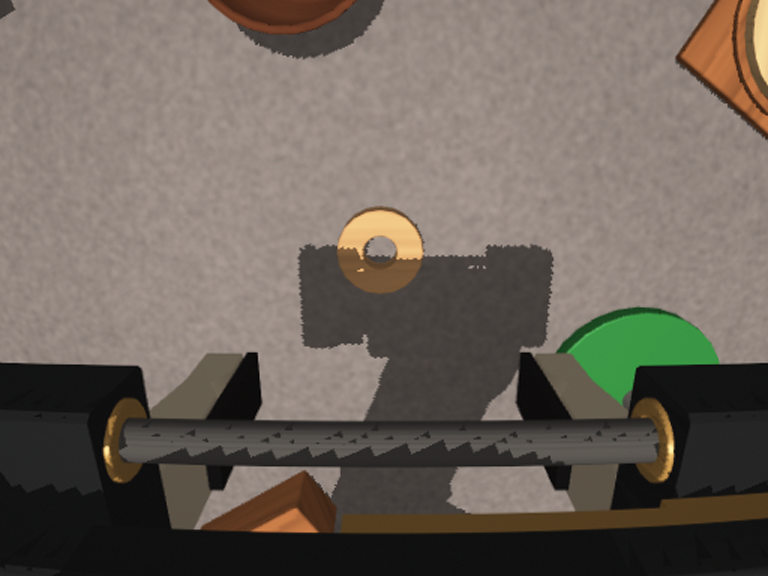

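The wrist picture shows the wide ring, half in shadow, at about (380,250), close to the top camera's prediction of (381,253). The fingertip inner edges are at x = 260 and 519, which agrees with the calibration.

```bash
cat > w.py <<'E'
from m import *
import sys
def ring(z0,z1,r,g,rad=45,name="wrist"):
    c=camera(name); uv=proj(c,[[*g,(z0+z1)/2]])[0]
    b,a=blob(c,uv,rad,(5,80,50),(28,255,255)); p,_=fit([(c,b)],z0,z1,r,g)
    s=sense(); d=p-s["eef_pos"][:2]
    print(s["time_s"],"eef",s["eef_pos"],s["eef_rot"],"obj",p,"area",a,hullc(c,*p,z0,z1,r)[1],"move units",d/.25)
    return c,p
E
python3 -c "
from w import *
ring(0,.02,.031,(.510,.269))"
```

```text
1.325 eef [0.51273995 0.26474462 0.22935621] [ 1.79554412e+02  3.63809435e-02 -2.32608323e+01] obj [0.51086805 0.27010906] area 2692.0 2709.2672769462224 move units [-0.00748759  0.02145776]
```

Call:
step_arm(motion=[[[-0.008,0.02,-0.18],0,1],[[0,0,-0.18],0,1],[[0,0,-0.18],0,1],[[0,0,-0.15],0,1],[[0,0,0],0,1]])

```text
time_s: 1.95
eef_pos: [0.5078, 0.2766, 0.054]
eef_rot: [179.8, -0.1, -22.7]
ft_force: [-0.5, 0.0, 1.0]
grip_width: 0.999
```

Call:
step_arm(motion=[[[0.012,-0.026,-0.06],0,1],[[0,0,-0.05],0,1],[[0,0,-0.03],0,1],[[0,0,0],0,1]])

```text
time_s: 2.45
eef_pos: [0.5125, 0.2726, 0.0207]
eef_rot: [-179.9, -0.2, -22.5]
ft_force: [0.0, -0.0, -0.5]
grip_width: 1.001
```

Call:
step_arm(motion=[[[-0.006,-0.01,-0.016],0,1],[[0,0,0],0,0.5],[[0,0,0],0,0.5],[[0,0,0],0,0.5],[[0,0,0],0,0.5]], force=15)

```text
time_s: 3.08
eef_pos: [0.5117, 0.2704, 0.0178]
eef_rot: [-179.8, -0.3, -22.5]
ft_force: [0.1, -0.6, -0.5]
grip_width: 0.708
```

Call:
step_arm(motion=[[[0,0,0.15],0,0.5],[[0,0,0.2],0,0.5],[[0,0,0.2],0,0.5],[[0,0,0.1],0,0.5],[[0,0,0],0,0.5]])

```text
time_s: 3.7
eef_pos: [0.5105, 0.2694, 0.1848]
eef_rot: [-179.9, -0.2, -22.5]
ft_force: [0.4, -0.5, -0.4]
grip_width: 0.711
```

Call:
step_arm(motion=[[[0.015,-0.15,0],0,0.5],[[0.015,-0.22,0],0,0.5],[[0.015,-0.22,0],0,0.5],[[0.015,-0.22,0],0,0.5],[[0.015,-0.22,0],0,0.5]])

```text
time_s: 4.32
eef_pos: [0.5265, 0.0077, 0.1795]
eef_rot: [179.9, 0.0, -22.2]
ft_force: [0.7, -0.4, 0.4]
grip_width: 0.707
```

Call:
step_arm(motion=[[[0.015,-0.2,0],0,0.5],[[0.01,-0.12,0],0,0.5],[[0,0,0],0,0.5],[[0,0,0],0,0.5]])

```text
time_s: 4.82
eef_pos: [0.5296, -0.0784, 0.1747]
eef_rot: [179.7, 0.4, -22.5]
ft_force: [0.0, 0.2, 0.3]
grip_width: 0.709
```

```bash
python3 - <<'E'
from m import *
s=sense(); print(s["time_s"],s["eef_pos"],s["eef_rot"],s["ft_force"])
c=camera("wrist"); save(c,"w2.png",s=1.5)
import pickle; pickle.dump(c,open("w2.pkl","wb"))
for g in [(.5352,-.0803),(.533,-.076)]: print(proj(c,[[*g,.092],[*g,.022]])*1.5)
E
```

```text
4.825 [ 0.52961812 -0.07843155  0.17470314] [179.70354113   0.39267389 -22.51020459] [0.00223705 0.23814529 0.30928474]
[[386.75654531 292.16784216]
 [386.40156632 255.96689234]]
[[380.14808226 299.56926146]
 [381.2058692  261.91128473]]
```

View pics/w2.png

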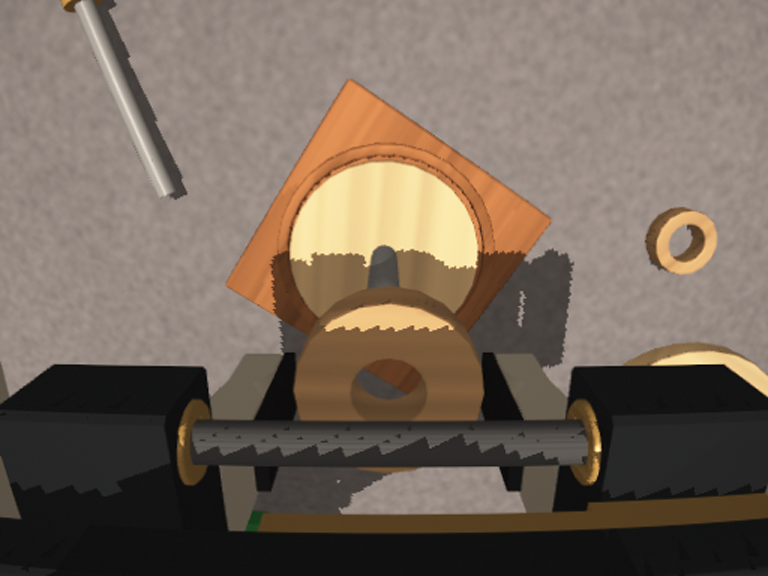

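The wrist picture shows the held ring at (388,395), the post rising at x≈384 behind it, the base disc spanning x = 290–481 with its far edge at y≈160, and the small ring at (681,240). I'll fit the base circle to its visible arc, and fit the small ring too.

```bash
python3 - <<'E'
from m import *
import pickle
c=pickle.load(open("w2.pkl","rb")); im=c["color"]
hsv=cv2.cvtColor(im,cv2.COLOR_RGB2HSV)
print([ (hsv[y,256].tolist()) for y in range(92,116,2)])
m=cv2.inRange(hsv,(12,40,200),(32,140,255)); m[163:]=0; m[:,:180]=0;m[:,335:]=0
k=max(cv2.findContours(m,cv2.RETR_EXTERNAL,cv2.CHAIN_APPROX_NONE)[0],key=cv2.contourArea)[:,0]
k=k[k[:,1]<160].astype(float)
th=np.linspace(0,2*np.pi,400)
for z in (.022,):
  P=np.array([at_z(c,u,z)[:2] for u in k])
  s=least_squares(lambda p:np.hypot(P[:,0]-p[0],P[:,1]-p[1])-.0565,[.535,-.08],loss="soft_l1",f_scale=.001)
  s3=least_squares(lambda p:np.hypot(P[:,0]-p[0],P[:,1]-p[1])-p[2],[.535,-.08,.057],loss="soft_l1",f_scale=.001)
  print(len(P),s.x,np.std(s.fun),s3.x)
uv=np.array([681,240])/1.5
b,a=blob(c,uv,32,(5,70,50),(28,255,255)); p,_=fit([(c,b)],0,.016,.021,[.469,-.26]); print("small",p,a,hullc(c,*p,0,.016,.021)[1])
# held ring: hole/outer centre check
e=np.array([.5296,-.0784]); print(proj(c,[[*e,.1747-.0178+.02]])*1.5)
E
```

```text
[[12, 163, 207], [12, 163, 203], [12, 163, 188], [13, 159, 228], [13, 161, 215], [12, 163, 192], [12, 168, 141], [13, 156, 180], [18, 105, 230], [21, 93, 244], [21, 92, 243], [21, 92, 243]]
159 [ 0.53505535 -0.0781904 ] 0.0003068163450745363 [ 0.53525963 -0.07827665  0.05632098]
small [ 0.46950784 -0.25811921] 1705.0 1765.965685480507
[[388.79894478 391.968093  ]]
```

Call:
step_arm(motion=[[[0.021,0,-0.08],0,0.5],[[0,0,-0.1],0,0.5],[[0,0,-0.04],0,0.5],[[0,0,0],0,0.5],[[0,0,0],0,0.5]])

```text
time_s: 5.5
eef_pos: [0.5359, -0.0742, 0.1192]
eef_rot: [179.7, 0.3, -22.1]
ft_force: [0.1, -0.2, 0.1]
grip_width: 0.709
```

Call:
step_arm(motion=[[[-0.004,-0.018,0],0,0.5],[[0,0,0],0,0.5],[[0,0,0],0,0.5]])

```text
time_s: 5.88
eef_pos: [0.5357, -0.0789, 0.1209]
eef_rot: [179.8, 0.2, -22.1]
ft_force: [0.9, -0.2, -0.7]
grip_width: 0.711
```

Call:
step_arm(motion=[[[-0.002,0,-0.06],0,0.5],[[0,0,-0.06],0,0.5],[[0,0,-0.03],0,0.5],[[0,0,0],0,0.5]])

```text
time_s: 6.38
eef_pos: [0.5344, -0.0791, 0.0799]
eef_rot: [179.8, 0.2, -22.2]
ft_force: [-0.2, -0.6, -0.1]
grip_width: 0.709
```

Call:
step_arm(motion=[[[0.002,0.002,-0.06],0,0.5],[[0,0,-0.05],0,0.5],[[0,0,-0.03],0,0.5],[[0,0,-0.01],0,0.5],[[0,0,0],0,0.5]])

```text
time_s: 7.0
eef_pos: [0.535, -0.0786, 0.0398]
eef_rot: [179.8, 0.3, -22.1]
ft_force: [-1.3, -0.3, 1.9]
grip_width: 0.711
```

Call:
step_arm(motion=[[[0,0,0],0,1],[[0,0,0],0,1],[[0,0,0],0,1]])

```text
time_s: 7.38
eef_pos: [0.5358, -0.0785, 0.0406]
eef_rot: [179.8, 0.2, -22.1]
ft_force: [-0.4, 1.1, 0.2]
grip_width: 0.969
```

Call:
step_arm(motion=[[[0,0,0.1],0,1],[[0,0,0.2],0,1],[[0,0,0.2],0,1],[[-0.04,-0.1,0.1],0,1],[[-0.05,-0.15,0],0,1]])

```text
time_s: 8.0
eef_pos: [0.5129, -0.1409, 0.1958]
eef_rot: [179.8, 0.1, -21.9]
ft_force: [-0.0, 0.5, 0.1]
grip_width: 1.0
```

Call:
step_arm(motion=[[[-0.06,-0.18,0],0,1],[[-0.06,-0.18,0],0,1],[[0,0,0],0,1],[[0,0,0],0,1]])

```text
time_s: 8.5
eef_pos: [0.4813, -0.235, 0.1975]
eef_rot: [179.9, -0.1, -22.0]
ft_force: [0.1, 0.7, 0.7]
grip_width: 0.999
```

```bash
python3 - <<'E'
from w import *
c,p=ring(0,.016,.021,(.4695,-.2585),40)
t=camera("top"); s=camera("scene")
R=lambda i:cv2.resize(i[:,:,::-1],(380,380),interpolation=cv2.INTER_CUBIC)
cv2.imwrite("pics/chk1.png",np.hstack([R(s["color"][195:275,170:250]),cv2.resize(c["color"][:,:,::-1],(420,380))]))
E
```

```text
8.55 eef [ 0.48137827 -0.23472107  0.19750595] [ 1.79860930e+02 -8.56283388e-02 -2.20037524e+01] obj [ 0.46979212 -0.25803194] area 1442.0 1484.6590077027213 move units [-0.0463446 -0.0932435]
```

View pics/chk1.png

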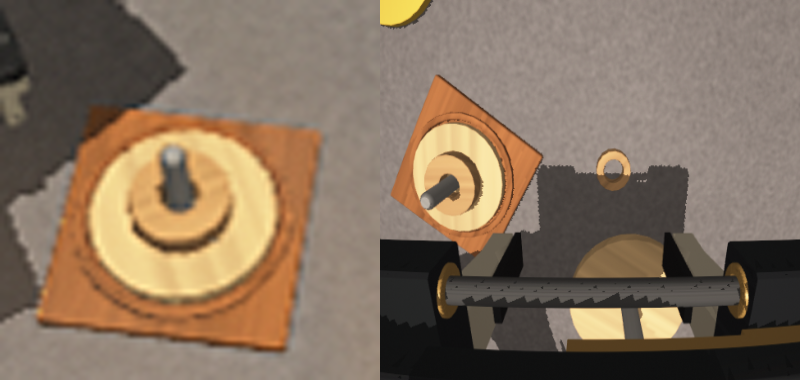

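The scene half shows the wide ring flat on the base around the post at (180,205). The wrist half shows the small ring at (613,169) on the bench. On to the small ring.

Call:
step_arm(motion=[[[-0.046,-0.093,0],0,1],[[0,0,-0.15],0,1],[[0,0,-0.2],0,1],[[0,0,-0.2],0,1],[[0,0,0],0,1]])

```text
time_s: 9.28
eef_pos: [0.4732, -0.2541, 0.0584]
eef_rot: [179.9, -0.3, -21.5]
ft_force: [-0.6, 0.3, 1.1]
grip_width: 1.002
```

Call:
step_arm(motion=[[[-0.013,-0.015,-0.08],0,1],[[0,0,-0.07],0,1],[[0,0,0],0,1],[[0,0,0],0,1]])

```text
time_s: 9.78
eef_pos: [0.4765, -0.2574, 0.0278]
eef_rot: [179.9, -0.8, -21.1]
ft_force: [0.4, -0.5, 1.1]
grip_width: 1.0
```

X and pitch deviate from the command here, so I'm checking for contact, for example with the large carrier's post.

```bash
python3 - <<'E'
from m import *
s=sense(); print(s["eef_pos"],s["eef_rot"],s["effort"],s["q"],s["ft_force"],s["torque"])
c=camera("scene"); t=camera("top")
A=c["color"][150:310,60:220]; B=t["color"][180:300,300:420]
R=lambda i:cv2.resize(i[:,:,::-1],(400,400),interpolation=cv2.INTER_CUBIC)
cv2.imwrite("pics/chk2.png",np.hstack([R(A),R(B)]))
E
```

```text
[ 0.4765177  -0.25735137  0.02779285] [179.90836923  -0.84189601 -21.12699489] [-4.97972814e-02 -4.78096676e+01  1.91172373e+01  4.48029980e+00
  1.42277204e-01  3.64454945e-05] [ -7.4201516   20.73922864 -31.11755833   0.47557232 -37.34795243
  75.91642111] [ 0.38727837 -0.54605141  1.11781704] [0.01612605 0.01313086 0.0519831 ]
```

View pics/chk2.png

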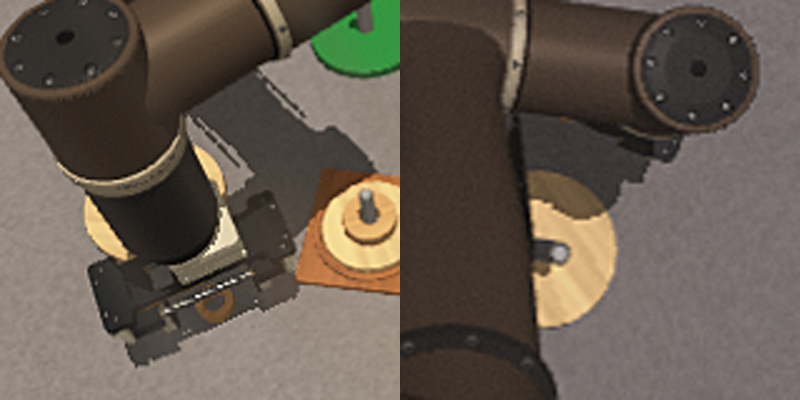

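No contact is visible and the efforts look normal; it is servo error, so I correct it.

Call:
step_arm(motion=[[[-0.027,-0.002,-0.03],0,1],[[0,0,-0.02],0,1],[[0,0,0],0,1],[[0,0,0],0,1]])

```text
time_s: 10.38
eef_pos: [0.4693, -0.258, 0.0153]
eef_rot: [179.9, -0.9, -21.1]
ft_force: [0.1, 0.1, -0.8]
grip_width: 0.996
```

Call:
step_arm(motion=[[[0,0,-0.011],0,1],[[0,0,0],0,0.3],[[0,0,0],0,0.3],[[0,0,0],0,0.3],[[0,0,0],0,0.3]], force=12)

```text
time_s: 11.0
eef_pos: [0.4695, -0.2581, 0.0124]
eef_rot: [179.9, -0.9, -21.1]
ft_force: [0.1, -0.1, -0.1]
grip_width: 0.604
```

Call:
step_arm(motion=[[[0,0,0],0,0.3],[[0,0,0],0,0.3]])

```text
time_s: 11.25
eef_pos: [0.4696, -0.2581, 0.0124]
eef_rot: [179.9, -0.9, -21.1]
ft_force: [-0.2, -0.2, -0.6]
grip_width: 0.477
```

Call:
step_arm(motion=[[[0,0,0],0,0.3],[[0,0,0.15],0,0.3],[[0,0,0.2],0,0.3],[[0,0,0.2],0,0.3],[[0,0,0.1],0,0.3]])

```text
time_s: 11.88
eef_pos: [0.4668, -0.2576, 0.1772]
eef_rot: [179.9, -0.6, -21.2]
ft_force: [0.2, 0.1, -0.7]
grip_width: 0.477
```

Call:
step_arm(motion=[[[0.065,0.18,0],0,0.3],[[0.065,0.18,0],0,0.3],[[0.065,0.18,0],0,0.3],[[0.06,0.15,0],0,0.3],[[0,0,0],0,0.3]])

```text
time_s: 12.5
eef_pos: [0.5331, -0.0806, 0.1811]
eef_rot: [-180.0, -1.0, -21.3]
ft_force: [-0.4, 0.1, 0.2]
grip_width: 0.48
```

```bash
python3 - <<'E'
from m import *
s=sense(); print(s["time_s"],s["eef_pos"],s["eef_rot"],s["ft_force"],s["grip_width"])
c=camera("wrist"); im=c["color"]; save(c,"w3.png",s=1.5)
hsv=cv2.cvtColor(im,cv2.COLOR_RGB2HSV)
u0=proj(c,[[.535,-.0785,.022]])[0]; print(u0*1.5)
m=cv2.inRange(hsv,(14,40,90),(32,140,255))
k=max(cv2.findContours(m,cv2.RETR_EXTERNAL,cv2.CHAIN_APPROX_NONE)[0],key=cv2.contourArea)[:,0]
k=k[k[:,1]<u0[1]-8].astype(float)
P=np.array([at_z(c,u,.022)[:2] for u in k])
s_=least_squares(lambda p:np.hypot(P[:,0]-p[0],P[:,1]-p[1])-.0565,[.535,-.08],loss="soft_l1",f_scale=.001)
print(len(P),s_.x,np.median(abs(s_.fun)),"units",(s_.x-s["eef_pos"][:2])/.25)
E
```

```text
12.5 [ 0.53309697 -0.08062394  0.18109481] [-179.99708141   -0.97533614  -21.31122082] [-0.40926091  0.082236    0.22068275] 0.47978070680992857
[384.11548539 267.12283838]
162 [ 0.53537176 -0.07827462] 0.00021682769228066612 units [0.00909914 0.00939727]
```

Call:
step_arm(motion=[[[0.009,0.009,-0.1],0,0.3],[[0,0,-0.1],0,0.3],[[0,0,-0.04],0,0.3],[[0,0,0],0,0.3],[[0,0,0],0,0.3]])

```text
time_s: 13.18
eef_pos: [0.5342, -0.0819, 0.121]
eef_rot: [-180.0, -1.0, -21.5]
ft_force: [-0.1, 0.1, 0.2]
grip_width: 0.479
```

Call:
step_arm(motion=[[[0.005,0.015,0],0,0.3],[[0,0,0],0,0.3],[[0,0,0],0,0.3]])

```text
time_s: 13.55
eef_pos: [0.5365, -0.0779, 0.1228]
eef_rot: [-179.9, -1.2, -21.5]
ft_force: [0.2, -0.5, 1.1]
grip_width: 0.477
```

Call:
step_arm(motion=[[[-0.004,-0.001,-0.06],0,0.3],[[0,0,-0.06],0,0.3],[[0,0,-0.05],0,0.3],[[0,0,0],0,0.3],[[0,0,0],0,0.3]])

```text
time_s: 14.18
eef_pos: [0.5345, -0.0782, 0.0761]
eef_rot: [-180.0, -1.1, -21.5]
ft_force: [-0.0, -0.6, 0.2]
grip_width: 0.479
```

Call:
step_arm(motion=[[[0.003,0,-0.04],0,0.3],[[0,0,-0.025],0,0.3],[[0,0,-0.015],0,0.3],[[0,0,0],0,0.3],[[0,0,0],0,0.3]])

```text
time_s: 14.8
eef_pos: [0.5359, -0.0781, 0.0554]
eef_rot: [-179.9, -1.1, -21.5]
ft_force: [-1.1, 0.2, -0.2]
grip_width: 0.479
```

Call:
step_arm(motion=[[[0,0,-0.002],0,1],[[0,0,0],0,1],[[0,0,0],0,1],[[0,0,0],0,1]])

```text
time_s: 15.3
eef_pos: [0.5363, -0.0781, 0.0555]
eef_rot: [-179.9, -1.2, -21.5]
ft_force: [0.1, 0.4, 0.7]
grip_width: 0.871
```

Call:
step_arm(motion=[[[0,0,0.1],0,1],[[0,0,0.2],0,1],[[0,0,0.15],0,1],[[0,0,0],0,1],[[0,0,0],0,1]])

```text
time_s: 15.92
eef_pos: [0.5351, -0.0783, 0.1706]
eef_rot: [-179.9, -1.1, -21.5]
ft_force: [-0.3, -0.2, -1.1]
grip_width: 1.001
```

```bash
python3 - <<'E'
from m import *
s=sense(); print(s["time_s"],s["eef_pos"],s["eef_rot"],s["ft_force"])
w=camera("wrist"); c=camera("scene")
im=w["color"][:,:,::-1].copy()
A=cv2.resize(c["color"][195:275,170:250,::-1],(384,384),interpolation=cv2.INTER_CUBIC)
cv2.imwrite("pics/chk3.png",np.hstack([cv2.resize(im[100:340,116:356],(384,384),interpolation=cv2.INTER_CUBIC),A]))
p=(.5354,-.0783)
for z in (.022,.042,.058,.092): print(z,(proj(w,[[*p,z]])[0]-[116,100])*1.6,(proj(c,[[*p,z]])[0]-[170,195])*4.8)
import pickle; pickle.dump((w,c),open("chk3.pkl","wb"))
E
```

```text
15.925 [ 0.53507119 -0.07827693  0.17058686] [-179.94912839   -1.10345579  -21.48123079] [-0.32309482 -0.19357453 -1.06807706]
0.022 [228.81406863 131.27098226] [181.75452742 212.63183994]
0.042 [228.82148494 140.78025835] [178.61762629 196.6991296 ]
0.058 [228.82814478 149.34284777] [176.0340504  183.56956873]
0.092 [228.84501285 171.12994998] [170.312683   154.47059628]
```

View pics/chk3.png

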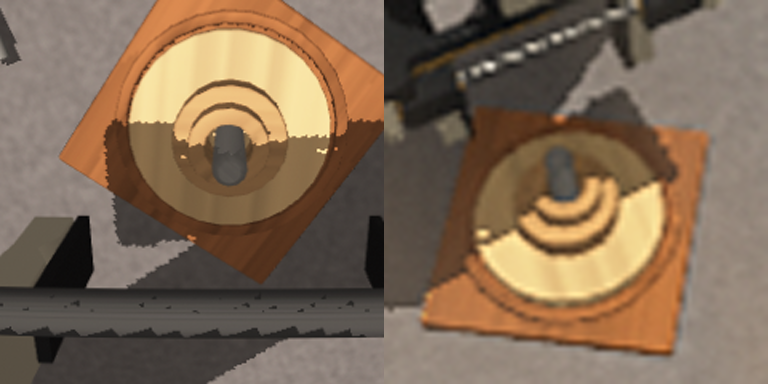

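Both rings are stacked, flat and concentric on the base. The post top at (229,172) in the wrist half is where it was predicted. Now I descend to grip the bare post.

Call:
step_arm(motion=[[[0.001,0,-0.15],0,1],[[0,0,-0.15],0,1],[[0,0,-0.05],0,1],[[0,0,0],0,1],[[0,0,0],0,1]])

```text
time_s: 16.65
eef_pos: [0.5348, -0.0787, 0.0793]
eef_rot: [179.9, -0.9, -21.4]
ft_force: [-0.3, 0.4, 0.0]
grip_width: 0.998
```

Call:
step_arm(motion=[[[0.002,0.001,-0.03],0,1],[[0,0,-0.006],0,1],[[0,0,0],0,1]])

```text
time_s: 17.02
eef_pos: [0.5369, -0.0782, 0.0719]
eef_rot: [-180.0, -1.1, -21.4]
ft_force: [0.7, -0.0, -1.6]
grip_width: 0.997
```

Call:
step_arm(motion=[[[-0.005,0,-0.005],0,1],[[0,0,0],0,0.5],[[0,0,0],0,0.3],[[0,0,0],0,0.25],[[0,0,0],0,0.25]], force=30)

```text
time_s: 17.65
eef_pos: [0.5358, -0.0781, 0.0711]
eef_rot: [-180.0, -1.2, -21.4]
ft_force: [0.5, -0.9, 0.9]
grip_width: 0.606
```

Call:
step_arm(motion=[[[0,0,0],0,0],[[0,0,0],0,0],[[0,0,0],0,0],[[0,0,0],0,0]], force=40)

```text
time_s: 18.15
eef_pos: [0.5357, -0.0782, 0.0711]
eef_rot: [-180.0, -1.2, -21.4]
ft_force: [-0.3, -0.8, 0.8]
grip_width: 0.171
```

Call:
step_arm(motion=[[[0,0,0],0,0],[[0,0,0],0,0],[[0,0,0.02],0,0],[[0,0,0.02],0,0]])

```text
time_s: 18.65
eef_pos: [0.5348, -0.0782, 0.0808]
eef_rot: [180.0, -1.1, -21.4]
ft_force: [-0.1, -1.2, -2.4]
grip_width: 0.172
```

Call:
step_arm(motion=[[[0.002,0,0.06],0,0],[[0,0,0.07],0,0],[[0,0,0.07],0,0],[[0,0,0.06],0,0],[[0,0,0.04],0,0]])

```text
time_s: 19.27
eef_pos: [0.5352, -0.0783, 0.1619]
eef_rot: [-180.0, -1.1, -21.4]
ft_force: [0.7, -0.1, -2.7]
grip_width: 0.172
```

Call:
step_arm(motion=[[[0,0,0],0,0],[[0,0,0],0,0]])

```text
time_s: 19.52
eef_pos: [0.5354, -0.0782, 0.1629]
eef_rot: [-179.9, -1.2, -21.4]
ft_force: [-1.0, 0.1, -2.4]
grip_width: 0.172
```

Call:
step_arm(motion=[[[0,0,0.02],0,0],[[0,0,0.012],0,0],[[0,0,0],0,0],[[0,0,0],0,0],[[0,0,0],0,0]])

```text
time_s: 20.15
eef_pos: [0.5346, -0.0783, 0.1698]
eef_rot: [180.0, -1.1, -21.5]
ft_force: [0.4, 0.2, -3.4]
grip_width: 0.165
```

```bash
python3 - <<'E'
from m import *
s=sense(); print(s["time_s"],s["eef_pos"],s["eef_rot"],s["ft_force"],s["qd"].round(3))
c=camera("scene"); w=camera("wrist")
A=cv2.resize(c["color"][130:275,150:295,::-1],(384,384),interpolation=cv2.INTER_CUBIC)
B=cv2.resize(w["color"][:,:,::-1],(400,384))
cv2.imwrite("pics/chk4.png",np.hstack([A,B]))
E
```

```text
20.15 [ 0.53460649 -0.07827055  0.16983452] [179.99201178  -1.06218516 -21.45235301] [ 0.4276188   0.17396852 -3.37624701] [ 0.046  0.083 -0.033 -0.078  0.04   0.03 ]
```

View pics/chk4.png

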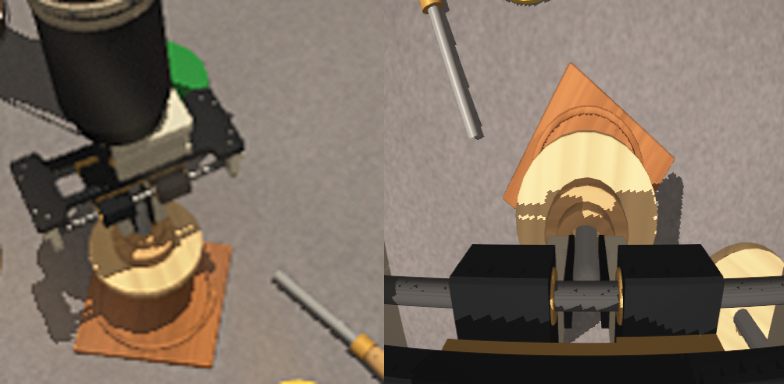

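The carrier hangs with both rings stacked on its base, clear of the nest in both views. I run one quick level check by fitting the disc edge, then hand in.

```bash
python3 - <<'E'
from m import *
from scipy.spatial.transform import Rotation as Ro
def arc(c,cond,g=(.5354,-.0783,.1207)):
    hsv=cv2.cvtColor(c["color"],cv2.COLOR_RGB2HSV); m=cv2.inRange(hsv,(14,40,90),(32,140,255))
    u=proj(c,[g])[0]; box=np.zeros_like(m); cv2.circle(box,tuple(int(v) for v in u),75,255,-1); m&=box
    k=max(cv2.findContours(m,cv2.RETR_EXTERNAL,cv2.CHAIN_APPROX_NONE)[0],key=cv2.contourArea)[:,0].astype(float)
    h=cv2.convexHull(k.astype(np.float32))[:,0]; return k[cond(k,u)]
w=camera("wrist"); kw=arc(w,lambda k,u:k[:,1]<u[1]-5)
o=[(w,kw)]
def res(p,lvl=False):
    n=Ro.from_rotvec([p[2],p[3],0]).apply([0,0,1]); C=np.array([p[0],p[1],p[4]]); r=[]
    for c,k in o:
        for u in k:
            a,d=ray(c,u); X=a+d*((C-a)@n)/(d@n); r.append(np.linalg.norm(X-C)-.0565)
    return np.array(r)
for lab,f in (("level",lambda p:res([p[0],p[1],0,0,.1207])),("tilt",lambda p:res([*p[:4],.1207]))):
    s=least_squares(f,[.5354,-.0783,0,0],loss="soft_l1",f_scale=.001)
    print(lab,s.x[:2],np.rad2deg(s.x[2:]),"res mm",1000*np.median(abs(f(s.x))),len(kw))
s=sense(); print(s["time_s"],s["eef_pos"],s["ft_force"],s["qd"].round(2))
E
```

```text
level [ 0.52449482 -0.07357622] [0. 0.] res mm 1.8572347366113962 203
tilt [ 0.52906241 -0.06933138] [-20.4009545   28.36447774] res mm 0.3723175351918115 203
20.3 [ 0.53462661 -0.07826293  0.16991144] [-0.23968838  0.93765841 -2.7286099 ] [ 0.06 -0.05  0.06 -0.08 -0.04  0.02]
```

The arc fit disagrees: the level model leaves 1.9 mm residual. I'll overlay the predicted level disc edge to see whether the contour or the carrier is at fault.

```bash
python3 - <<'E'
from m import *
w=camera("wrist"); c=camera("scene"); out=[]
for cam,b in ((w,(150,60,380,290)),(c,(160,165,240,245))):
    s=400/(b[2]-b[0]); im=cv2.resize(cam["color"][b[1]:b[3],b[0]:b[2],::-1],(400,400),interpolation=cv2.INTER_CUBIC)
    for z,r,col in ((.1207,.057,(255,0,0)),(.1087,.057,(0,255,0)),(.1407,.031,(255,0,255))):
        q=(proj(cam,circ(.5346,-.0783,z,r))-[b[0],b[1]]+.5)*s
        for p in q: cv2.circle(im,tuple(int(v) for v in p),1,col,-1)
    out.append(im)
cv2.imwrite("pics/ov.png",np.hstack(out))
E
```

```text
(no output)
```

View pics/ov.png

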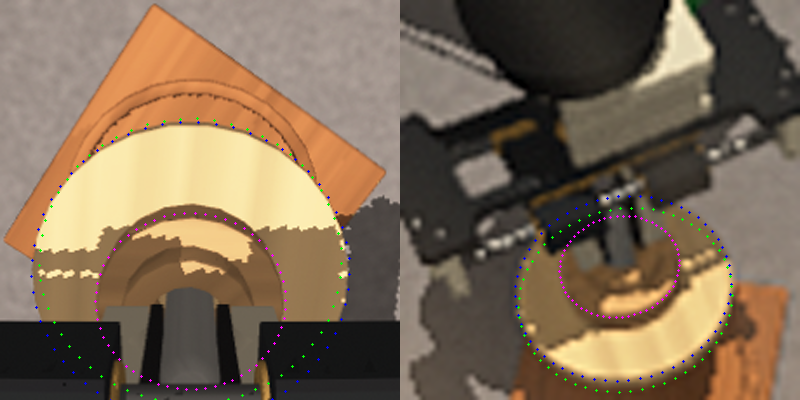

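The overlay shows the disc edge within about 1 raw pixel of the level prediction on the far side and both sides in the wrist view. It also follows the prediction in the scene view. The earlier fit had picked up shadow borders inside the disc, so the carrier is level. Handing in.

```bash
python3 -c "
from plant import *
s=sense(); print(s['time_s'],s['eef_pos'],s['eef_rot'],s['ft_force'],s['grip_width']); print(job_done())"
```

```text
20.4 [ 0.53463874 -0.07826029  0.16993048] [179.99775475  -1.06956618 -21.4528403 ] [-0.67892182 -0.4097592  -2.14323526] 0.1728240488231526
the job is handed in; nothing more can be done
None
```

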